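# Crimp a loose loop tool in the bench press

## Robot

A 6-joint arm with a two-finger parallel gripper is mounted at the origin on a cart in front of the work surface, level with it; the furniture and walls round the work are solid. World frame = base frame: x ahead of the robot, y to its left, z up, the work surface at z = 0. Lengths are in m, angles in rad, forces in N, time in s.
With the tool pointing down it reaches from about 0.275 to 0.825 m from the base axis. Payload 4.9 kg.
Tool frame: the origin (TCP) lies midway between the tips of the shut fingers; the grasp point (between the pads) lies 19 mm behind it; z points along the fingers, y is the line along which they close (so a half turn about z gives the same grasp; the last joint's range is limited). The gripper opens to 85 mm and grips with 20 to 120 N. Pads are 22 mm wide; open, the fingers measure 114 mm over their backs; the gripper's body (76 mm by 85 mm) begins 54 mm behind the grasp point. The pads swing forward as they close: fully open they stand 13 mm farther back than shut.
Start: joints at [1.105, 0.326, -0.193, 1.052, 0, 1.437], TCP at [0.179, 0.52, 0.231] pointing down, gripper open.
Joint ranges: [-2.65, 2.65], [-0.97, 1.79], [-1.3, 1.35], [-1.93, 2.1], [-1.47, 1.37], [-3.14, 3.14]. Speed limits (rad/s): [2.57, 2.57, 3.14, 3.14, 3.14, 3.14].

## Interface

Orientations are given as a rotation vector (axis times angle).
In Python, from cell import * gives the robot as it stands. Calls block until the motion is done:
- movep(position, orientation): joint-space move of the TCP to a pose.
- move_l(position, velocity=0.15, rot=None, until_force=None): straight line of the TCP; rot=None keeps the orientation; velocity is the mean speed in m/s. With until_force (N) it stops when the force on the tool has changed by that much, and returns True; else False.
- set_joints(angles): joint-space move.
- let_go() and grab(newtons=None): open the fingers fully, or close them until they stop; newtons is the grip in N (None keeps the last).
- sleep(seconds).
- ik(position, orientation): joint angles nearest the present ones, or None.
- get_state(): the state.
- grab_frame(name): name is "side" or "top"; returns a dict with "img" (400x640x3 uint8, red, green, blue), "fx", "fy", "cx", "cy" (pixels), "k1" (the pictures are not rectified: a ray, as slopes to the right and down, at radius r is drawn at 1 + k1 r^2 times it, then the intrinsics apply), "cam_to_world" (4x4, takes a point from camera to world coordinates). Camera axes: x right, y down, z forward; pixel columns grow to the right and rows downward; lengths in m; the calibration is good to about 2 mm. A picture is of the moment at which its call begins. There is no depth.
A pose or a line that the arm cannot do raises MotionError and nothing moves.
- sign_off(): hands the job in; it is judged then, once.
Trained networks look in the newest picture that a camera, given by its name, has taken for a name from the list of things; names that differ only in an ending like _2 or _b are one class to them, and where a whole thing is asked for, a point or a joint stands for the part that bears it (a point fixed in the world has none). Each returns a list of dicts, best first, with "score" (0 to 1); they miss things now and then, are a little off and sometimes report something else, mostly with a low value. They report only what shows in the picture. A call takes as long as a camera call. They do not tell look-alikes from the thing itself.
- spot_in(camera, name): "centre" ([column, row] in pixels, amid what is visible of it).
- silhouettes(camera, name): "mask" (400x640 bool, what is visible of it) and "centre" ([column, row] in pixels, amid what is visible of it).
- tip_of(camera, name): "centre" ([column, row] in pixels: a listed point, or the origin of a listed thing).
The state is a dict: "clock": time; "q": joint angles; "joint_velocities": joint speeds; "tau": joint torques, N m; "position": TCP position; "eef_rot": TCP orientation; "contact_force": force on the tool from outside, world axes, zero at the start; "wrist_torque": the same for the moment, N m; "finger_gap": opening from 0.0 (shut) to 1.0 (fully open); "grasp_force": force on a finger pad.
Only numpy, scipy, OpenCV 4.12 (cv2) and the standard library are available. Lean on these libraries where they do the work, as an engineer would, in place of code of your own. Each camera call takes 0.05 s, during which the arm holds its last target. There are 200 camera calls.

## Task

The wire loop of the wooden-handled trimming tool has worked loose: lay the tool in the sloping channel of the bench crimping press, loop up the slope under the ram and the butt of the handle down against the front stop, and let go of it. Then swing the press's sprung lever forward and down to its stop, hold it there for about a second, and let it return fully home, leaving the tool lying in the channel. Do not disturb the other things on the worktop.

Things in the scene. Friction and masses are not known exactly. Their poses are not given: they have to be found in the camera images.
- loop_tool: Trimming tool, 206 mm long, lying flat: straight wooden handle 12 mm thick and wide with a thin wire loop (33 mm wide, no contact) at one end; about 35 g. Origin on its underside; its y axis runs along the tool, +y to the butt of the handle. The solid handle runs from y = -28 mm (where the loop begins) to y = +103 mm (butt), from z = 0 to 12 mm, x = -6 to +6 mm. Best gripped across x near y = +50 mm.
- neck (a point): Neck of the trimming tool, the part to be crimped: on the handle's centre line, 20 mm from the origin towards the loop (tool frame x 0, y -20, z 6 mm); 123 mm from the butt.
- press: Bench crimping press, fixed to the worktop, grey and steel, base plate 290 x 140 x 12 mm, about 310 mm high with its lever. Origin on the worktop; its x axis points away from the operator (towards the column), y to the left (the lever's side), z up.
- press_bed: Sloping bed of the press, rising 25 degrees away from the operator. Origin at the die: where neck belongs, on the centre line of a handle lying in the channel. x axis up the slope along the channel, y to the left, z square to the bed (leaning to the operator). Channel 16 mm wide, floor at z = -6 mm, cheeks up to z = +4 mm, flared lead-ins up to z = +10 mm.
- bed_rest (a point): Front rest of the bed (bed frame x -112, y 0, z -6 mm). The channel exists only here (x -123 to -101 mm) and at the die (x -18 to +14 mm); between, the handle lies free with nothing within 35 mm below its centre line, so fingers fit there. Front stop for the butt: a plate at x = -124 mm, up to z = +6 mm; lower the tool a few mm up-slope of it.
- ram_face (a point): Middle of the ram's lower face; raised it is at bed frame z = +26 mm. The press arm (y -23 to +23 mm) overhangs the bed from x = -22 mm up the slope, z = +34 to +86 mm, so an upright gripper has no room: tilt it square to the bed, slide the tool in under the ram some 15 mm above its seat, then lower it. The rear column begins at x = +97 mm.
- press_lever (a joint): Side lever of the press: 0 rad = home (leaning 10 degrees forward of vertical), 1.047 rad (60 degrees) = stop; grows as the grip swings forward to the operator and down. A spring returns it; at the grip about 7 N to start, 14 N at the stop, plus light damping. The ram goes down with it and just closes on the handle at the stop.
- lever_grip (a point): Middle of the lever's black round grip: a bar 20 mm in diameter and 75 mm long, parallel to the press's y axis, 120 mm from the pivot axis; 103 mm to the left of the channel. Turns with the lever.
- lever_pivot (a point): Point on the lever's pivot axis (parallel to the press's y axis) level with the middle of the grip; does not move on the press. At home the grip stands about 118 mm above it and 21 mm nearer the operator; at the stop 41 mm above and 113 mm nearer.
- rib_wood: Bystander: flat half-moon wooden throwing rib, 110 x 66 x 9 mm. Origin under its centre.
- scrub_brush: Bystander: grey scrubbing brush with a handle, 155 x 61 x 91 mm. Origin under its centre.
- cup_crusty: Bystander: stained cup with a brush in it, 77 mm wide, 166 mm high. Origin under its centre.
- spray_tall: Bystander: tall spray bottle, 258 mm high. Origin under its centre.
- book_slim: Bystander: thin pale notebook, 161 x 172 x 8 mm. Origin under its centre.
- tub_a: Bystander: lidded tub, 87 mm wide, 48 mm high. Origin under its centre.
- tub_b: Bystander: second lidded tub, 87 mm wide, 48 mm high. Origin under its centre.
- dish_soap: Bystander: bottle of dish soap, 241 mm high. Origin under its centre.
Mind the look-alikes: they are no part of the job. Several things look just like the loop_tool: the one meant starts farthest from the robot's base.

How it is judged:
On the way, in this order (a step that is already met when the one before it is completed fails the run):
1. the trimming tool lies seated in the channel, its neck at the die (within 10 mm along the channel, 4 mm across and in height), and has been let go (x of neck in the frame of press_bed between -0.01 and 0.01 m and y of neck in the frame of press_bed between -0.004 and 0.004 m and z of neck in the frame of press_bed between -0.004 and 0.004 m and angle between the y axis of loop_tool and the x axis of press_bed, either way round below 0.06 rad and contact force between the fingers and loop_tool below 0.1 N and linear speed of loop_tool below 0.02 m/s), for 0.2 s.
2. the lever is held at its stop for half a second (within 0.08 rad) with the tool seated (x of neck in the frame of press_bed between -0.01 and 0.01 m and y of neck in the frame of press_bed between -0.004 and 0.004 m and z of neck in the frame of press_bed between -0.004 and 0.004 m and angle between the y axis of loop_tool and the x axis of press_bed, either way round below 0.06 rad and value of joint press_lever above 0.967 rad), for 0.5 s.
3. the lever is back home (within 0.06 rad) with the tool seated (x of neck in the frame of press_bed between -0.01 and 0.01 m and y of neck in the frame of press_bed between -0.004 and 0.004 m and z of neck in the frame of press_bed between -0.004 and 0.004 m and angle between the y axis of loop_tool and the x axis of press_bed, either way round below 0.06 rad and value of joint press_lever below 0.06 rad), for 0.2 s.
At the end, for the whole second after the job is handed in: The trimming tool rests in the press's channel, loop up the slope, its neck within 10 mm of the die along the channel and within 4 mm across it and in height, in line with it within 0.06 rad, and the lever is home within 0.06 rad (all of step 3 and linear speed of loop_tool below 0.02 m/s); the robot touches nothing.
It fails at once if a bystander is moved by more than 25 mm (distance of any of rib_wood, scrub_brush, cup_crusty, spray_tall, book_slim, tub_a, tub_b, dish_soap from where it was at the start of the episode above 0.025 m).
It also fails if it takes over 72 s, if anything falls off the work surface, if the arm or the gripper's body presses on something with over 40 N, if the wrist force passes 120 N, or if a joint passes its speed limit or range.

## Working session

There is one attempt and no reset: what is moved stays moved. The work goes in short steps, each a Python script; the robot and the scene stay as the last script left them, time stands still between calls to the robot, and variables do not carry over. Pictures are saved under pics/ and viewed, at most 10 in all, crops included, and the job is handed in when it is done.

```bash
mkdir -p pics
cat > h.py <<'E'
from cell import *
import numpy as np, cv2
from scipy.spatial.transform import Rotation as R
from scipy.optimize import least_squares
def ray(f,px):
    K=np.array([[f['fx'],0,f['cx']],[0,f['fy'],f['cy']],[0,0,1.]])
    u=cv2.undistortPoints(np.array([[px]],float),K,np.array([f['k1'],0,0,0.]))[0,0]
    # model is 1+k1 r^2 = opencv
    T=np.array(f['cam_to_world']); d=T[:3,:3]@np.array([u[0],u[1],1.]); return T[:3,3],d/np.linalg.norm(d)
def proj(f,P):
    T=np.array(f['cam_to_world']); p=(np.atleast_2d(P)-T[:3,3])@T[:3,:3]; s=p[:,:2]/p[:,2:]
    s=s*(1+f['k1']*(s**2).sum(1,keepdims=True)); return s*[f['fx'],f['fy']]+[f['cx'],f['cy']]
def onz(f,px,z):
    o,d=ray(f,px); return o+d*(z-o[2])/d[2]
def tri(rs):
    A=sum(np.eye(3)-np.outer(d,d) for o,d in rs); b=sum((np.eye(3)-np.outer(d,d))@o for o,d in rs)
    return np.linalg.solve(A,b)
E
python3 - <<'E'
from h import *
F={c:grab_frame(c) for c in('side','top')}
for c in F:
    cv2.imwrite(f'pics/{c}0.png',F[c]['img'][:,:,::-1]); print(c,np.round(F[c]['cam_to_world'],3).tolist(),F[c]['fx'],F[c]['k1'])
    for n in('neck','loop_tool','press','press_bed','bed_rest','ram_face','lever_grip','lever_pivot'):
        print(c,n,[(round(d['score'],2),np.round(d['centre'],1).tolist()) for d in tip_of(c,n)][:5])
print(get_state()['clock'])
E
```

```text
side [[-0.997, 0.064, -0.054, 0.625], [0.083, 0.85, -0.52, 0.84], [0.013, -0.523, -0.852, 1.52], [0.0, 0.0, 0.0, 1.0]] 440.60303697833365 0.04185436061606533
side neck [(0.7, [354.0, 191.1]), (0.64, [320.0, 142.0])]
side loop_tool [(0.7, [356.4, 197.9]), (0.62, [344.9, 236.1]), (0.6, [323.6, 146.1]), (0.32, [319.8, 138.0])]
side press [(0.91, [292.1, 224.1])]
side press_bed [(0.62, [285.9, 213.2])]
side bed_rest [(0.88, [309.9, 212.7])]
side ram_face [(0.16, [291.8, 333.9])]
side lever_grip [(0.57, [306.8, 206.5]), (0.53, [279.3, 300.5])]
side lever_pivot [(0.77, [299.7, 226.1])]
top [[-0.002, -0.994, 0.111, 0.408], [-1.0, 0.006, 0.031, 0.015], [-0.031, -0.111, -0.993, 1.323], [0.0, 0.0, 0.0, 1.0]] 377.42506064496774 0.0013218885435352357
top neck [(0.73, [443.6, 219.3]), (0.69, [365.7, 259.3]), (0.51, [314.2, 236.5])]
top loop_tool [(0.77, [356.6, 254.4]), (0.76, [305.1, 237.5]), (0.65, [439.9, 227.1])]
top press [(0.75, [326.0, 180.6])]
top press_bed [(0.88, [321.1, 170.0]), (0.42, [293.8, 182.1])]
top bed_rest [(0.66, [331.0, 203.4])]
top ram_face [(0.31, [244.2, 195.8]), (0.16, [416.4, 160.1])]
top lever_grip [(0.78, [292.2, 181.6])]
top lever_pivot [(0.65, [291.7, 184.4])]
0.9
```

View pics/side0.png

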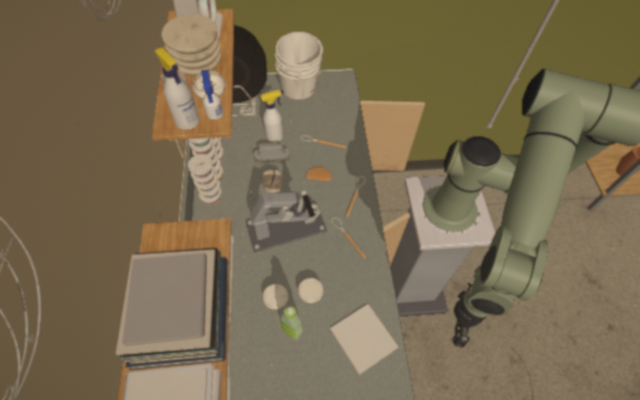

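View pics/top0.png

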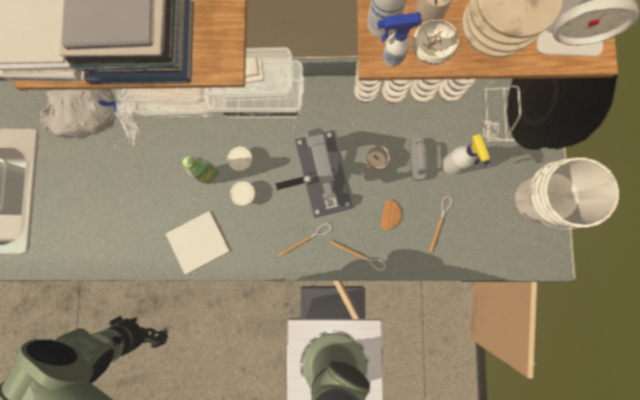

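Run:
```python
from h import *
F={c:grab_frame(c) for c in('side','top')}
a=cv2.resize(F['top']['img'][120:225,265:365],None,fx=5,fy=5,interpolation=cv2.INTER_CUBIC)
b=cv2.resize(F['side']['img'][180:260,235:335],None,fx=5,fy=5,interpolation=cv2.INTER_CUBIC)
im=np.zeros((525,1000,3),np.uint8);im[:525,:500]=a;im[:400,500:]=b
cv2.imwrite('pics/press_a.png',cv2.resize(im,(800,420))[:,:,::-1])
for c in F:
    print(c,'masks')
    for m in silhouettes(c,'loop_tool'):
        M=m['mask']; ys,xs=np.nonzero(M); P=np.array([onz(F[c],p,0.006)[:2] for p in zip(xs,ys)])
        mu=P.mean(0);w,v=np.linalg.eigh(np.cov((P-mu).T)); t=(P-mu)@v[:,1]
        print(round(m['score'],2),np.round(m['centre']),len(xs),'mu',mu.round(4),'ax',v[:,1].round(3),'ends',(mu+v[:,1]*t.min()).round(3),(mu+v[:,1]*t.max()).round(3),'dist',np.linalg.norm(mu).round(3))
    for n in ('press','lever_grip'):
      for m in silhouettes(c,n)[:1]:
        np.save(f'm_{c}_{n}.npy',m['mask']); print(n,m['score'],m['mask'].sum())
T={}
for n in('press','press_bed','bed_rest','lever_pivot','lever_grip'):
    s=tip_of('side',n);t=tip_of('top',n)
    if s and t:
        r1,r2=ray(F['side'],s[0]['centre']),ray(F['top'],t[0]['centre']); p=tri([r1,r2]); print(n,p.round(4),[np.linalg.norm(np.cross(p-o,d)).round(4) for o,d in(r1,r2)], s[0]['centre'],t[0]['centre'])
```

```text
side masks
0.31 [270. 184.] 396 mu [ 0.7041 -0.1811] ax [-0.075  0.997] ends [ 0.708 -0.238] [ 0.7   -0.126] dist 0.727
press 0.95 3462
lever_grip 0.68 277
top masks
0.76 [296. 241.] 99 mu [0.4067 0.1297] ax [-0.49   0.872] ends [0.438 0.074] [0.376 0.185] dist 0.427
0.64 [436. 231.] 182 mu [ 0.4495 -0.3526] ax [-0.935  0.354] ends [ 0.52  -0.379] [ 0.382 -0.327] dist 0.571
0.48 [236. 156.] 466 mu [0.7115 0.3384] ax [-0.75  -0.661] ends [0.746 0.369] [0.679 0.31 ] dist 0.788
0.44 [353. 253.] 84 mu [ 0.3817 -0.056 ] ax [0.433 0.901] ends [ 0.351 -0.119] [0.414 0.011] dist 0.386
press 0.61 3368
lever_grip 0.78 253
press [0.6288 0.0311 0.0386] [np.float64(0.0019), np.float64(0.0019)] [292.2, 220.6] [324.7, 179.6]
press_bed [0.6515 0.0313 0.1019] [np.float64(0.0011), np.float64(0.0011)] [285.7, 212.9] [324.4, 169.3]
bed_rest [0.5543 0.0121 0.0741] [np.float64(0.0038), np.float64(0.0038)] [310.8, 210.3] [330.2, 200.4]
lever_grip [0.5765 0.1225 0.3002] [np.float64(0.0059), np.float64(0.0059)] [306.1, 205.2] [289.9, 184.0]
```

View pics/press_a.png

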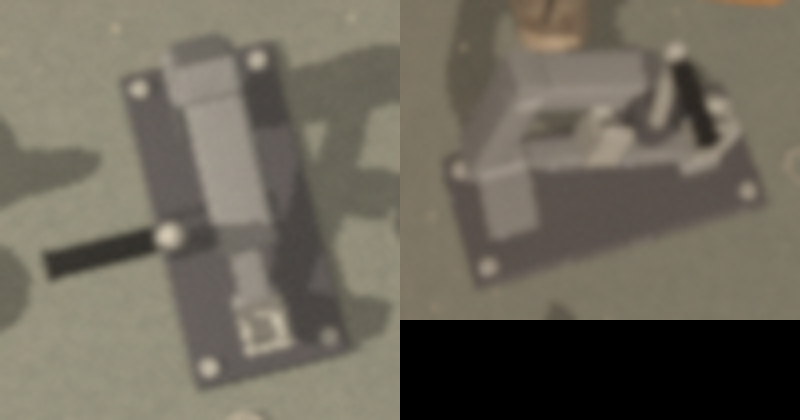

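```bash
cat > fit.py <<'E'
from h import *
F={c:grab_frame(c) for c in('side','top')}
Pt=lambda a:np.array([265+a[0]/4,120+a[1]/4])-0.375
Ps=lambda a:np.array([235+(a[0]-400)/4,180+a[1]/4])-0.375
# unknown: x,y,yaw, bedx,bedz, pivx,pivz
c25,s25=np.cos(np.radians(25)),np.sin(np.radians(25))
B=np.array([[c25,0,-s25],[0,1,0],[s25,0,c25]])  # bed axes in press
pc={}
def model(v):
    x,y,yaw,px0,bx,bz,qx,qz=v; Rz=R.from_euler('z',yaw).as_matrix(); W=lambda p:Rz@np.asarray(p,float)+[x,y,0]
    bed=lambda p:W(B@np.asarray(p,float)+[bx,0,bz])
    g=np.array([qx-.021,.103,qz+.118])
    L=[]
    for (sx,sy),a in {(1,1):(122,80),(1,-1):(272,40),(-1,-1):(352,348),(-1,1):(198,390)}.items(): L.append(('top',W([px0+sx*.145,sy*.07,.012]),Pt(a),1))
    for (sx,sy),a in {(1,1):(475,288),(1,-1):(445,160),(-1,1):(765,205)}.items(): L.append(('side',W([px0+sx*.145,sy*.07,.012]),Ps(a),1))
    L+= [('top',W(g+[0,.0375,0]),Pt((45,267)),1),('side',W(g+[0,.0375,0]),Ps((710,145)),1)]
    for n,p in (('press_bed',bed([0,0,0])),('bed_rest',bed([-.112,0,-.006])),('lever_pivot',W([qx,.103,qz])),('lever_grip',W(g))):
        for c in F:
            if (c,n) in D: L.append((c,p,D[c,n],3))
    return L,Rz,W,bed
D={}
for c in F:
    for n in('press_bed','bed_rest','lever_pivot','lever_grip'):
        t=tip_of(c,n)
        if t: D[c,n]=np.array(t[0]['centre'])
res=lambda v:np.concatenate([(proj(F[c],p)[0]-a)/w for c,p,a,w in model(v)[0]])
v=least_squares(res,[.63,.03,-.2,0,.02,.11,-.03,.18],loss='soft_l1').x
if __name__=='__main__':
    print(v.round(4)); 
    for c,p,a,w in model(v)[0]: print(c,p.round(4),(proj(F[c],p)[0]-a).round(1),w)
    L,Rz,W,bed=model(v); np.savez('fit.npz',v=v)
    for c,(x0,y0,w,h) in {'top':(265,120,100,105),'side':(235,180,100,80)}.items():
        I=cv2.resize(F[c]['img'][y0:y0+h,x0:x0+w],None,fx=5,fy=5,interpolation=cv2.INTER_CUBIC)[:,:,::-1].copy()
        def ln(ps,col):
            q=((proj(F[c],np.array(ps))-[x0,y0]+.5)*5).astype(int); cv2.polylines(I,[q.reshape(-1,1,2)],False,col,1)
        ln([W([v[3]+a*.145,b*.07,.012]) for a,b in((1,1),(1,-1),(-1,-1),(-1,1),(1,1))],(0,255,0))
        ln([bed([-.124,0,0]),bed([.09,0,0])],(0,0,255))
        for yy in(-.023,.023): ln([bed([-.022,yy,.086]),bed([.09,yy,.086])],(255,255,0))
        for yy in(-.008,.008):
            for a,b in((-.123,-.101),(-.018,.014)): ln([bed([a,yy,.004]),bed([b,yy,.004])],(0,255,255))
        g=[v[6]-.021,.103,v[7]+.118]; ln([W(np.add(g,[0,.0375,0])),W(np.add(g,[0,-.0375,0]))],(255,0,255))
        cv2.imwrite(f'_{c}.png',I)
    a=cv2.imread('_top.png');b=cv2.imread('_side.png');im=np.zeros((525,1000,3),np.uint8);im[:,:500]=a;im[:400,500:]=b
    cv2.imwrite('pics/fit1.png',cv2.resize(im,(800,420)))
E
python3 fit.py
```

```text
[ 0.889   0.0911  0.2326 -0.2394 -0.2418  0.1009 -0.278   0.1814]
top [0.781  0.1374 0.012 ] [-0.1 -1.1] 1
top [0.8133 0.0012 0.012 ] [ 0.5 -0.4] 1
top [ 0.5311 -0.0657  0.012 ] [0.2 1.2] 1
top [0.4988 0.0706 0.012 ] [-0.3  0.2] 1
side [0.781  0.1374 0.012 ] [0.2 0.3] 1
side [0.8133 0.0012 0.012 ] [-0.9  0.8] 1
side [0.4988 0.0706 0.012 ] [ 1.4 -0.1] 1
top [0.5657 0.1589 0.2994] [ 1.4 -0.4] 1
side [0.5657 0.1589 0.2994] [ 0.  -0.5] 1
side [0.6537 0.0353 0.1009] [0.5 0.4] 3
top [0.6537 0.0353 0.1009] [ 0.4 -0.8] 3
side [0.5574 0.0125 0.0482] [3.6 0.2] 3
top [0.5574 0.0125 0.0482] [-1.6 -1.3] 3
side [0.5947 0.1272 0.1814] [1.8 0.6] 3
top [0.5947 0.1272 0.1814] [-2.7  1.3] 3
side [0.5743 0.1224 0.2994] [-0.5  4.6] 3
top [0.5743 0.1224 0.2994] [-1.   0.1] 3
```

View pics/fit1.png

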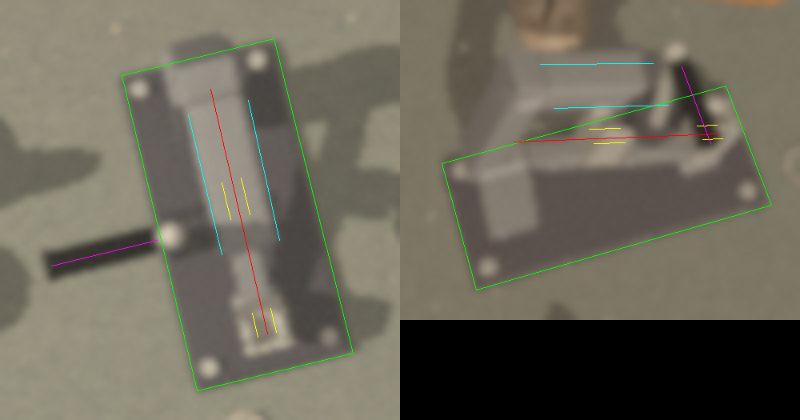

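```bash
cat >> h.py <<'E'
def presspose():
    v=np.load('fit.npz')['v']; x,y,yaw,_,bx,bz,qx,qz=v
    Rz=R.from_euler('z',yaw).as_matrix(); c,s=np.cos(np.radians(25)),np.sin(np.radians(25))
    Bp=np.array([[c,0,-s],[0,1,0],[s,0,c]]); o=np.array([x,y,0])
    return Rz,Rz@Bp,o+Rz@[bx,0,bz],o+Rz@[qx,.103,qz]   # press R, bed R, bed origin, pivot
def rv(M): return R.from_matrix(M).as_rotvec()
def frame(xa,za): # gripper rotation from x and z axes
    za=np.array(za,float)/np.linalg.norm(za); xa=np.array(xa,float); xa-=za*(xa@za); xa/=np.linalg.norm(xa)
    return np.column_stack([xa,np.cross(za,xa),za])
E
python3 - <<'E'
from h import *
f=grab_frame('top'); img=f['img'][185:265,415:465].astype(int)
hsv=cv2.cvtColor(f['img'],cv2.COLOR_RGB2HSV)[185:265,415:465]
m=(img[:,:,0]-img[:,:,2]>45)
ys,xs=np.nonzero(m); w=(img[:,:,0]-img[:,:,2])[m].astype(float)
P=np.array([onz(f,(x+415,y+185),.008)[:2] for x,y in zip(xs,ys)])
mu=np.average(P,axis=0,weights=w); u=np.linalg.eigh(np.cov((P-mu).T,aweights=w))[1][:,1]
if u[0]>0:u=-u
t=(P-mu)@u; print(len(P),mu.round(4),u.round(3),t.min().round(4),t.max().round(4))
print([onz(f,d['centre'],.0)[:2].round(4) for d in tip_of('top','loop_tool')],[onz(f,d['centre'],.006)[:2].round(4) for d in tip_of('top','neck')])
Rz,Rb,b0,pv=presspose()
g=mu
for s in(1,-1):
    M=frame([*( -u*s),0],[0,0,-1]); Q=frame(Rb[:,0]*s,-Rb[:,2])
    for n,p,r in(('pick',[g[0],g[1],.1],M),('pick0',[g[0],g[1],.004],M),('pre',b0+Rb@[-.15,0,.12],Q),('in',b0+Rb@[-.072,0,.012],Q),('place',b0+Rb@[-.072,0,-.005],Q)):
        q=ik(p,rv(r)); print(s,n,None if q is None else np.round(q,2))
E
```

```text
176 [ 0.4397 -0.349 ] [-0.938  0.346] -0.0663 0.0651
[array([ 0.4736, -0.3714]), array([0.4283, 0.1057]), array([ 0.3692, -0.0762])] [array([0.423, 0.075]), array([ 0.3571, -0.0931]), array([ 0.4889, -0.3662])]
1 pick [-0.8   0.47 -0.34  0.76 -0.    2.69]
1 pick0 [-0.8   0.6  -0.42  0.55 -0.    2.69]
1 pre [-0.32  0.02 -0.94  0.23  0.22  2.63]
1 in [-0.18  0.33 -0.77  0.06  0.17  2.76]
1 place [-0.18  0.37 -0.77  0.03  0.17  2.77]
-1 pick [-0.8   0.47 -0.34  0.76  0.   -0.45]
-1 pick0 [-0.8   0.6  -0.42  0.55  0.   -0.45]
-1 pre [-0.32  0.02 -0.94  0.23  0.22 -0.51]
-1 in [-0.18  0.33 -0.77  0.06  0.17 -0.38]
-1 place [-0.18  0.37 -0.77  0.03  0.17 -0.37]
```

Run:
```python
from h import *
mu=np.array([.4397,-.349]);u=np.array([-.938,.346]);u/=np.linalg.norm(u)
r=rv(frame([*u,0],[0,0,-1])); g=mu+u*.0205
for p in([.2,.32,.33],[.33,-.1,.33],[*g,.15]): movep(p,r)
move_l([*g,.03]); 
h=move_l([*g,.004],velocity=.05,until_force=6); print('touch',h,get_state()['position'])
grab(30); s=get_state(); print(s['finger_gap'],s['grasp_force'],s['clock'])
move_l([*g,.20]); s=get_state(); print(s['finger_gap'],s['grasp_force'],s['position'],s['clock'])
```

```text
touch False [ 0.42035693 -0.34180698  0.00374523]
0.13359051563629215 30.761870741844177 8.4417
0.1316124194804129 30.44463872909546 [ 0.42003897 -0.34142414  0.19907231] 9.9
```

```bash
cat > look.py <<'E'
from h import *
def look(name,extra=()):
    Rz,Rb,b0,pv=presspose(); W=lambda p:b0+Rb@np.asarray(p,float); out=[]
    for c,(x0,y0,w,h) in {'top':(275,115,80,110),'side':(245,180,80,70)}.items():
        f=grab_frame(c); I=f['img'][y0:y0+h,x0:x0+w]; I=cv2.resize(I,None,fx=5,fy=5,interpolation=cv2.INTER_CUBIC)[:,:,::-1]
        I=cv2.convertScaleAbs(I,alpha=1.4,beta=-20); np.save(f'{name}_{c}.npy',f['img']); out.append(I)
    im=np.zeros((550,800,3),np.uint8); im[:,:400]=out[0]; im[:350,400:]=out[1]; cv2.imwrite(f'pics/{name}.png',im)
E
python3 - <<'E'
from h import *; from look import look
Rz,Rb,b0,pv=presspose(); Q=frame(-Rb[:,0],-Rb[:,2]); print(b0,Rb)
movep([.36,-.12,.28],rv(Q))
p=b0+Rb@[-.078-.05,0,.06-.0023]
movep(p,rv(Q)); s=get_state(); print(p,s['position'],s['clock'],s['finger_gap'])
look('hold1')
E
```

```text
[0.6537053  0.03531991 0.10093101] [[ 0.88189986 -0.23051477 -0.41123666]
 [ 0.20891733  0.97306883 -0.09741975]
 [ 0.42261826  0.          0.90630779]]
[0.51709377 0.00295737 0.09912983] [0.51761013 0.00231401 0.09904514] 11.9083 0.13289087354355053
```

View pics/hold1.png

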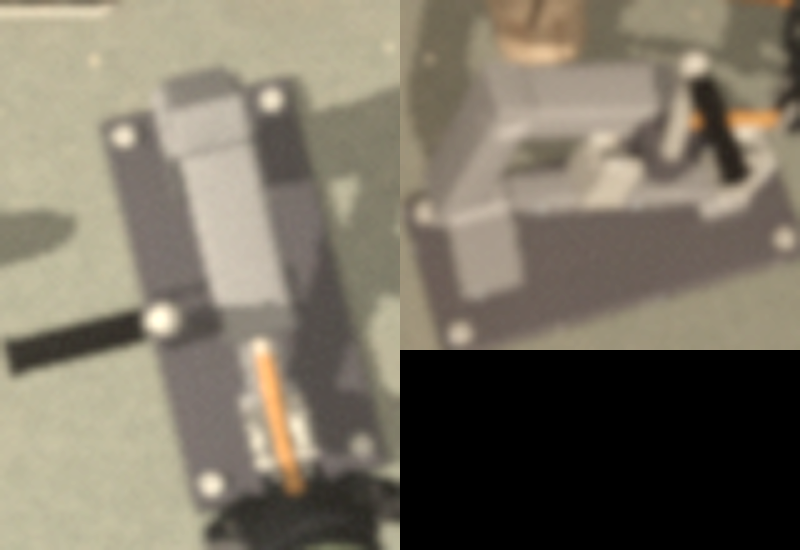

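Run:
```python
from h import *
Rz,Rb,b0,pv=presspose(); v=np.load('fit.npz')['v']
F={c:grab_frame(c) for c in('side','top')}
G={c:F[c]['img'].astype(np.float32).mean(2) for c in F}
def prof(c,pts,dirn,rng=.016):
    offs=np.arange(-rng,rng+1e-6,.001); r=[]
    for o in offs:
        q=proj(F[c],pts+o*dirn).astype(np.float32); r.append(cv2.remap(G[c],q[:,0],q[:,1],cv2.INTER_CUBIC).mean())
    g=np.gradient(np.array(r)); k=sorted([i for i in range(1,len(g)-1) if abs(g[i])>=abs(g[i-1]) and abs(g[i])>abs(g[i+1])],key=lambda i:-abs(g[i]))[:3]
    return [(round(1000*offs[i]),round(float(g[i]),1)) for i in k]
bed=lambda x,y,z:np.array([b0+Rb@[a,y,z] for a in np.linspace(*x,25)])
W=lambda x,y,z:np.array([Rz@[a,y,z]+[v[0],v[1],0] for a in np.linspace(*x,25)])
for x in((-.015,.03),(.03,.07)):
    for y in(-.023,.023): print('arm top',x,y,prof('top',bed(x,y,.086),Rb[:,1]))
for x in((-.12,0),(0,.13)):
  for y in(-.07,.07): print('plate top',x,y,prof('top',W((v[3]+x[0],v[3]+x[1]),y,.012),Rz[:,1],.02))
print('plate side',prof('side',W((v[3]-.13,v[3]+.13),.07,.012),Rz[:,1]))
for y,z in((-.023,.086),(.023,.086),(.023,.034)): print('arm side',y,z,prof('side',bed((-.01,.06),y,z),Rb[:,2],.024))
# handle: at held bed(-.128,0,.06) grasp; centre of orange along tool
s=get_state(); Rg=R.from_rotvec(s['eef_rot']).as_matrix(); c=s['position']-.0023*Rg[:,2]
for cam in F:
    o=F[cam]['img'].astype(np.float32); O=o[:,:,0]-o[:,:,2]
    for t in(.035,.05,.065,.075,.08,.085,.09,.095,.1):
        p=c-Rg[:,0]*t; offs=np.arange(-.016,.0161,.001)
        dirn=Rg[:,1] if cam=='top' else Rg[:,2]
        q=proj(F[cam],p+offs[:,None]*dirn).astype(np.float32); w=cv2.remap(O,q[:,0],q[:,1],cv2.INTER_LINEAR).ravel(); w0=np.clip(w-30,0,None)
        print(cam,t,'max',w.max().round(),'off mm',(1000*(w0*offs).sum()/(w0.sum()+1e-6)).round(1))
print((Rb.T@(c-b0)).round(4),Rg[:,1]@Rb[:,1])
```

```text
arm top (-0.015, 0.03) -0.023 [(3, 6.6), (-12, 1.0), (-5, -0.7)]
arm top (-0.015, 0.03) 0.023 [(2, -6.7), (13, 0.3), (-10, -0.3)]
arm top (0.03, 0.07) -0.023 [(5, 6.1), (-12, 0.3), (-7, -0.0)]
arm top (0.03, 0.07) 0.023 [(2, -8.2), (-6, 0.6)]
plate top (-0.12, 0) -0.07 [(0, -2.4), (-7, -2.2), (14, -0.3)]
plate top (-0.12, 0) 0.07 [(0, 2.4), (-18, 1.5), (9, -0.6)]
plate top (0, 0.13) -0.07 [(2, -2.5), (-4, -1.8), (13, 1.2)]
plate top (0, 0.13) 0.07 [(2, 3.5), (-18, 1.5), (-7, -0.6)]
plate side [(0, 2.0), (-13, -0.3)]
arm side -0.023 0.086 [(15, -1.9), (20, -1.7), (9, -1.2)]
arm side 0.023 0.086 [(19, 1.2), (13, 1.1), (-12, 1.0)]
arm side 0.023 0.034 [(20, -2.1), (15, -2.0), (-23, -0.5)]
side 0.035 max 87.0 off mm -3.1
side 0.05 max 69.0 off mm -7.2
side 0.065 max 23.0 off mm 0.0
side 0.075 max 65.0 off mm 0.6
side 0.08 max 64.0 off mm -3.4
side 0.085 max 52.0 off mm -6.8
side 0.09 max 35.0 off mm -9.7
side 0.095 max 28.0 off mm 0.0
side 0.1 max 26.0 off mm 0.0
top 0.035 max 93.0 off mm 3.1
top 0.05 max 97.0 off mm 3.0
top 0.065 max 101.0 off mm 2.7
top 0.075 max 102.0 off mm 2.7
top 0.08 max 94.0 off mm 2.6
top 0.085 max 69.0 off mm 2.8
top 0.09 max 46.0 off mm 3.2
top 0.095 max 30.0 off mm 0.0
top 0.1 max 16.0 off mm 0.0
[-0.1272 -0.0013  0.0608] 0.9999978912233498
```

Run:
```python
from h import *
Rz,Rb,b0,pv=presspose()
F={c:grab_frame(c) for c in('side','top')}
s=get_state(); Rg=R.from_rotvec(s['eef_rot']).as_matrix(); c=s['position']-.0023*Rg[:,2]
L=[]
for cam,(x0,y0,x1,y1) in {'top':(315,170,345,215),'side':(295,195,330,215)}.items():
    o=F[cam]['img'][y0:y1,x0:x1].astype(int); O=o[:,:,0]-o[:,:,2]; ys,xs=np.nonzero(O>50)
    if cam=='top': k=np.argsort(ys)[:6]
    else: k=np.argsort(xs)[:4]
    P=np.column_stack([xs+x0,ys+y0])
    print(cam,'pix',len(P),'end',P[k].mean(0),'range',P.min(0),P.max(0))
    q=proj(F[cam],np.array([c-Rg[:,0]*t for t in(0.03,.05,.07,.086)])); print('pred',q.round(1).tolist())
    vx,vy,px,py=cv2.fitLine(P.astype(np.float32),cv2.DIST_HUBER,0,.01,.01).ravel(); print('line',vx,vy,px,py)
    L.append((cam,px,py,vx,vy))
# plane-plane intersection of the two image lines = 3D handle line
N=[]
for cam,px,py,vx,vy in L:
    o,d1=ray(F[cam],(px-8*vx,py-8*vy)); _,d2=ray(F[cam],(px+8*vx,py+8*vy)); n=np.cross(d1,d2); n/=np.linalg.norm(n); N.append((n,n@o))
d=np.cross(N[0][0],N[1][0]); d/=np.linalg.norm(d); d*=np.sign(d[0])
p=np.linalg.lstsq(np.array([N[0][0],N[1][0],d]),np.array([N[0][1],N[1][1],d@c]),rcond=None)[0]
print('line dir in bed',(Rb.T@d).round(3),'pt in bed',(Rb.T@(p-b0)).round(4),'cmd',(Rb.T@(c-b0)).round(4), 'gripper x in bed',(Rb.T@-Rg[:,0]).round(3))
```

```text
top pix 106 end [327.5        185.66666667] range [326 185] [334 212]
pred [[331.8, 201.3], [330.5, 195.5], [329.2, 189.7], [328.1, 185.0]]
line 0.22544548 0.9742558 330.11163 198.12802
side pix 39 end [303.25 204.  ] range [303 202] [320 205]
pred [[314.8, 203.9], [310.1, 204.0], [305.4, 204.1], [301.6, 204.2]]
line 0.9974938 -0.07075389 313.23297 203.2672
line dir in bed [ 0.997 -0.002 -0.08 ] pt in bed [-0.1264  0.0024  0.0733] cmd [-0.1274 -0.001   0.0607] gripper x in bed [ 1.    -0.001  0.001]
```

Run:
```python
from h import *
v=np.load('fit.npz')['v'].copy(); Rz,Rb,b0,pv=presspose()
v[2]+=.010; v[:2]=(b0-R.from_euler('z',v[2]).as_matrix()@[v[4],0,v[5]])[:2]; np.savez('fit.npz',v=v)
Rz,Rb,b0,pv=presspose(); print(b0)
Q=rv(frame(-Rb[:,0],-Rb[:,2])); at=lambda x,y,z:b0+Rb@[x,y+.0012,z-.0023]
move_l(at(-.153,0,.06),rot=Q); move_l(at(-.153,0,.04),velocity=.04)
sleep(.3); f0=get_state()['contact_force']
h=move_l(at(-.153,0,-.012),velocity=.015,until_force=2.0)
s=get_state(); Rg=R.from_rotvec(s['eef_rot']).as_matrix(); c=s['position']-.0023*Rg[:,2]
print(h,(Rb.T@(c-b0)).round(4),np.round(s['contact_force']-f0,2),s['wrist_torque'],s['clock'],s['finger_gap'])
```

```text
[0.6537053  0.03531991 0.10093101]
True [-0.153   0.0012  0.0326] [-2.13  1.02  5.28] [-0.1199069   0.0802217  -0.02620031] 14.55 0.1298199609728918
```

```bash
cat > edge.py <<'E'
from h import *
import itertools
Rz,Rb,b0,pv=presspose()
s=get_state(); move_l(s['position']+.03*Rb[:,2])
F={c:grab_frame(c) for c in('side','top')}
G={c:cv2.GaussianBlur(F[c]['img'].astype(np.float32).mean(2),(0,0),.7) for c in F}
seg=lambda a,b:np.linspace(a,b,20)
X=-.022;e=.004
E=[('top',(X+e,.023,.086),(.07,.023,.086)),('top',(X+e,-.023,.086),(.07,-.023,.086)),('top',(X,-.02,.086),(X,.02,.086)),
('side',(X+e,-.023,.086),(.05,-.023,.086)),('side',(X+e,.023,.086),(.05,.023,.086)),('side',(X+e,.023,.034),(.05,.023,.034)),('side',(X,.023,.036),(X,.023,.084)),('side',(X,-.02,.086),(X,.02,.086))]
def score(d,det=False):
    out=[]
    for c,a,b in E:
        P=b0+d+seg(np.array(a),np.array(b))@Rb.T; q=proj(F[c],P); t=q[-1]-q[0]; n=np.array([-t[1],t[0]])/np.linalg.norm(t)
        S=[cv2.remap(G[c],(q+k*n)[:,0].astype(np.float32),(q+k*n)[:,1].astype(np.float32),cv2.INTER_LINEAR).mean() for k in(-.8,.8)]
        out.append(abs(S[1]-S[0]))
    return out if det else np.minimum(out,25).sum()
R_=[(score(np.array(d)),d) for d in itertools.product(np.arange(-.02,.021,.002),np.arange(-.004,.011,.001),np.arange(-.006,.033,.002))]
R_.sort(key=lambda r:-r[0])
for r in R_[:8]: print(round(r[0],1),np.round(r[1],3),np.round(score(np.array(r[1]),True)),(Rb.T@np.array(r[1])).round(4))
d=np.array(R_[0][1]); out=[]
for c,(x0,y0,w,h) in {'top':(275,115,80,110),'side':(245,180,80,70)}.items():
    I=cv2.convertScaleAbs(cv2.resize(F[c]['img'][y0:y0+h,x0:x0+w],None,fx=5,fy=5,interpolation=cv2.INTER_CUBIC)[:,:,::-1],alpha=1.4,beta=-20)
    L=[(a,b,(255,255,0)) for _,a,b in E]+[((-.123,y,.004),(-.101,y,.004),(0,0,255)) for y in(-.008,.008)]+[((-.018,y,.004),(.014,y,.004),(0,0,255)) for y in(-.008,.008)]+[((-.124,-.02,.006),(-.124,.02,.006),(0,255,0))]
    for a,b,col in L:
        q=((proj(F[c],b0+d+np.array([a,b])@Rb.T)-[x0,y0]+.5)*5).astype(int); cv2.line(I,tuple(map(int,q[0])),tuple(map(int,q[1])),col,1)
    out.append(I)
im=np.zeros((550,800,3),np.uint8); im[:,:400]=out[0]; im[:350,400:]=out[1]; cv2.imwrite('pics/edge1.png',im)
E
python3 edge.py
```

```text
126.8 [-0.008  0.002  0.018] [23. 22. 11.  8.  7. 11. 25. 20.] [0.001  0.0039 0.0194]
126.4 [-0.008  0.003  0.02 ] [21. 23. 11.  8.  6. 11. 25. 20.] [0.0021 0.0048 0.0211]
125.4 [-0.008  0.002  0.02 ] [23. 22. 11.  8.  6. 12. 24. 18.] [0.0018 0.0039 0.0212]
125.2 [-0.008  0.001  0.016] [24. 21. 10.  8.  7. 11. 26. 20.] [-0.0001  0.0029  0.0177]
124.8 [-0.008  0.002  0.016] [23. 22. 10.  7.  7.  9. 27. 20.] [0.0002 0.0039 0.0176]
124.6 [-0.008  0.003  0.022] [21. 23. 12.  8.  6. 12. 23. 18.] [0.0029 0.0048 0.0229]
124.6 [-0.008  0.003  0.018] [21. 23. 11.  7.  7. 10. 27. 20.] [0.0012 0.0048 0.0193]
123.9 [-0.008  0.001  0.018] [24. 21. 10.  8.  6. 12. 24. 19.] [0.0008 0.0029 0.0195]
```

View pics/edge1.png

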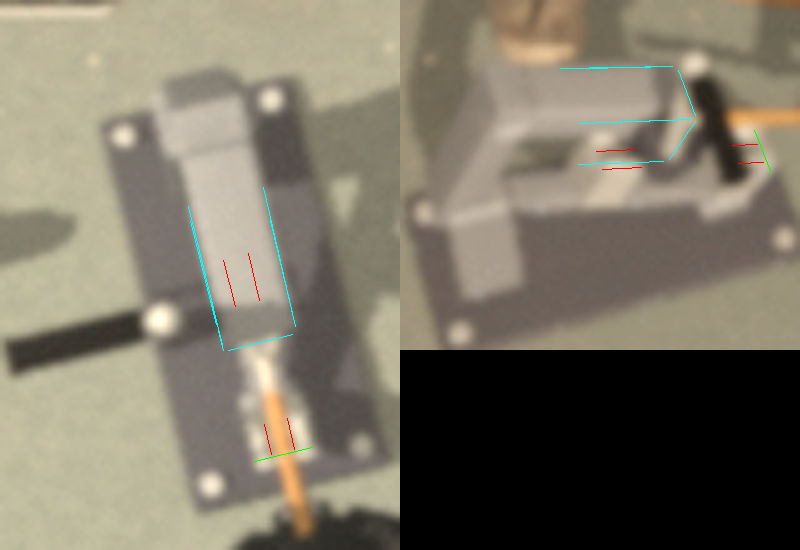

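Run:
```python
from h import *
v=np.load('fit.npz')['v'].copy(); Rz,Rb,b0,pv=presspose()
b1=b0+Rb@[.001,.0012,.0194-.0005]; d=Rz.T@(b1-b0); v[4]+=d[0]; v[5]+=d[2]; v[:2]+=(Rz@[0,d[1],0])[:2]; v[6]+=0; np.savez('fit.npz',v=v)
Rz,Rb,b0,pv=presspose(); print(b0,b1)
Q=rv(frame(-Rb[:,0],-Rb[:,2])); at=lambda x,y,z:b0+Rb@[x,y,z-.0023]
def rep(t):
    s=get_state(); Rg=R.from_rotvec(s['eef_rot']).as_matrix(); c=s['position']-.0023*Rg[:,2]; e=Rb.T@(c-b0)
    print(t,e.round(4),'F bed',(Rb.T@(np.array(s['contact_force'])-f0)).round(2),s['clock'],s['finger_gap'].__round__(3)); return e
f0=np.zeros(3)
move_l(at(-.150,0,.030),rot=Q); sleep(.2); f0=np.array(get_state()['contact_force']); e=rep('start')
move_l(at(-.150,0,.0155),velocity=.05)
h=move_l(at(-.074,0,.0155),velocity=.06,until_force=5); rep(('slide',h))
if not h:
    h=move_l(at(-.074,0,-.004),velocity=.02,until_force=4); rep(('lower',h))
```

```text
[0.64654322 0.03478363 0.11848284] [0.64654322 0.03478363 0.11848284]
start [-1.503e-01  1.000e-04  3.000e-02] F bed [0. 0. 0.] 15.45 0.131
('slide', False) [-0.0746  0.0002  0.0154] F bed [ 0.28 -0.27  0.96] 17.3083 0.132
('lower', True) [-0.074  -0.0002  0.002 ] F bed [ 1.29 -0.79  6.35] 17.9917 0.132
```

Run:
```python
from h import *; from look import look
Rz,Rb,b0,pv=presspose()
let_go(); s=get_state(); print((Rb.T@(s['position']-b0)).round(4),s['contact_force'])
move_l(s['position']+Rb@[-.01,0,.09]); move_l(get_state()['position']+Rb@[-.12,0,.06],velocity=.25)
print(get_state()['clock']); look('placed')
for c in('side','top'):
    f=grab_frame(c)
    for n in('neck','loop_tool'): print(c,n,[(round(d['score'],2),np.round(d['centre'],1).tolist()) for d in tip_of(c,n)][:4])
    print('pred',proj(f,np.array([b0+Rb@[0,0,0],b0+Rb@[-.02,0,-.006],b0+Rb@[-.123,0,0]])).round(1).tolist())
```

```text
[-0.0749 -0.     -0.0005] [-0.10699242  0.46096993 -1.46703737]
20.1333
side neck [(0.64, [344.5, 234.2]), (0.63, [285.1, 209.3]), (0.54, [351.8, 190.5])]
side loop_tool [(0.63, [345.3, 237.4]), (0.6, [290.4, 212.4]), (0.39, [355.8, 197.1])]
pred [[287.2, 211.5], [291.4, 212.2], [315.9, 210.3]]
top neck [(0.68, [311.5, 236.2]), (0.54, [361.6, 258.4]), (0.4, [242.0, 164.5])]
top loop_tool [(0.47, [358.9, 249.6]), (0.44, [305.3, 237.0])]
pred [[323.4, 169.5], [324.6, 174.9], [331.8, 204.3]]
```

View pics/placed.png

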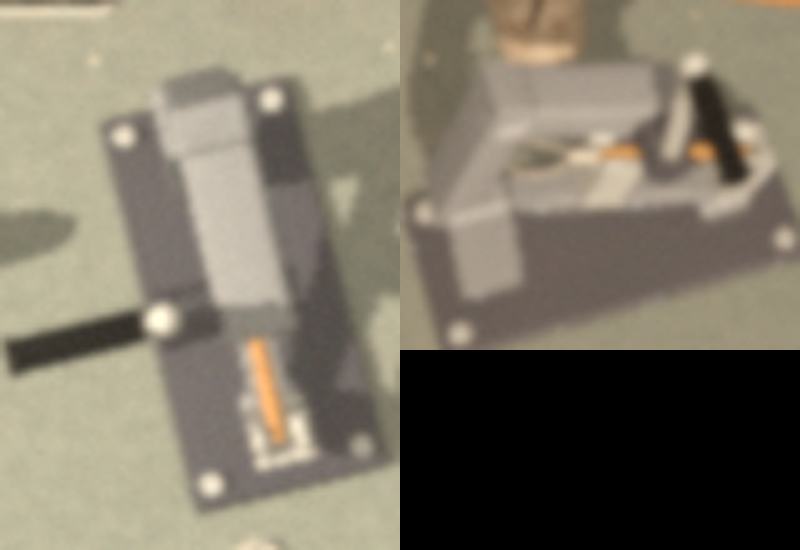

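```bash
cat > lev.py <<'E'
from h import *
Rz,Rb,b0,_=presspose()
def grip0():
    return np.load('grip.npy')
def pose(th,s,k=1.0,tilt0=10,ext=.015,g=None):
    g=grip0() if g is None else g
    piv=g-(.120*(np.cos(np.radians(10))*np.array([0,0,1])-np.sin(np.radians(10))*Rz[:,0]))
    rad=lambda a:np.cos(a)*np.array([0,0,1])-np.sin(a)*Rz[:,0]
    bar=piv+.120*rad(np.radians(10)+th); n=-rad(np.radians(tilt0)+k*th)
    return bar+n*ext, rv(frame(s*Rz[:,1],n))
E
python3 - <<'E'
from lev import *
F={c:grab_frame(c) for c in('side','top')}
g=tri([ray(F['side'],(307.8,205.3)),ray(F['top'],(290.6,182.8))]); print(g,_)
for c in F: print(c,proj(F[c],g).round(1),[(round(d['score'],2),np.round(d['centre'],1).tolist()) for d in tip_of(c,'lever_grip')][:2])
np.save('grip.npy',g)
s0=get_state(); print(s0['q'])
for s in(1,-1):
  for k in(1,.75,.5):
    print(s,k,[(lambda q:None if q is None else np.round(q,2).tolist())(ik(*pose(t,s,k))) for t in(0,.5,1.06)])
E
```

```text
Traceback (most recent call last):
NameError: name '_' is not defined
```

Run:
```python
from lev import *
F={c:grab_frame(c) for c in('side','top')}
r=[ray(F['side'],(307.8,205.3)),ray(F['top'],(290.6,182.8))]
g=tri(r); pv=presspose()[3]; print(g,'old',pv+.118*np.array([0,0,1])-.021*Rz[:,0],[np.linalg.norm(np.cross(g-o,d)).round(4) for o,d in r])
for c in F: print(c,proj(F[c],g).round(1),[(round(d['score'],2),np.round(d['centre'],1).tolist()) for d in tip_of(c,'lever_grip')][:2])
np.save('grip.npy',g); print('y rel channel',(Rz.T@(g-b0)).round(4))
for s in(1,-1):
  for k in(1,.75,.5):
    print(s,k,[(lambda q:None if q is None else np.round(q,2).tolist())(ik(*pose(t,s,k))) for t in(0,.5,1.06)])
```

```text
[0.57542777 0.12176233 0.30011168] old [0.57314649 0.12272666 0.29942337] [np.float64(0.0013), np.float64(0.0013)]
side [[308.2 205.4]] [(0.53, [310.2, 205.1]), (0.31, [308.2, 289.9])]
top [[290.7 182.3]] [(0.7, [288.9, 184.0])]
y rel channel [-0.0481  0.1015  0.1816]
1 1 [[0.07, 0.24, -0.19, 0.97, 0.03, 1.4], [-0.02, -0.13, -0.87, 0.17, 0.16, 1.36], None]
1 0.75 [[0.07, 0.24, -0.19, 0.97, 0.03, 1.4], [-0.0, -0.08, -0.75, 0.37, 0.13, 1.36], None]
1 0.5 [[0.07, 0.24, -0.19, 0.97, 0.03, 1.4], [0.02, -0.01, -0.62, 0.55, 0.09, 1.36], [-0.06, -0.13, -1.07, -0.05, 0.2, 1.34]]
-1 1 [[0.07, 0.24, -0.19, 0.97, 0.03, -1.74], [-0.02, -0.13, -0.87, 0.17, 0.16, -1.78], None]
-1 0.75 [[0.07, 0.24, -0.19, 0.97, 0.03, -1.74], [-0.0, -0.08, -0.75, 0.37, 0.13, -1.78], None]
-1 0.5 [[0.07, 0.24, -0.19, 0.97, 0.03, -1.74], [0.02, -0.01, -0.62, 0.55, 0.09, -1.78], [-0.06, -0.13, -1.07, -0.05, 0.2, -1.81]]
```

Run:
```python
from lev import *
p=get_state()['position']; move_l([p[0]-.02,p[1],.40],velocity=.25)
a,r=pose(0,-1,ext=-.08); movep(a,r); 
h=move_l(pose(0,-1)[0],velocity=.08,until_force=6); print('down',h)
f0=np.array(get_state()['contact_force']); grab(30); s=get_state()
print(s['finger_gap'],s['grasp_force'],np.round(Rz.T@(np.array(s['contact_force'])-f0),2),s['clock'])
print('pos err press',(Rz.T@(s['position']-pose(0,-1)[0])).round(4))
```

```text
down False
0.22117375784634394 29.649280607700348 [-4.71 -0.65  2.95] 24.8667
pos err press [-0.0011 -0.      0.    ]
```

Run:
```python
from lev import *
def F(): return np.round(Rz.T@(np.array(get_state()['contact_force'])),1)
print(F())
for t in np.arange(.12,.97,.12):
    a,r=pose(t,-1,.5); h=move_l(a,velocity=.08,rot=r,until_force=45)
    s=get_state(); print(round(t,2),h,F(),round(s['finger_gap'],3),np.round(s['clock'],1))
    if h: break
```

```text
[-4.4 -0.2  3.1]
0.12 False [ 8.6  0.2 -3.1] 0.221 25.2
0.24 False [8.2 1.4 0.1] 0.221 25.5
0.36 False [8.  2.1 5.5] 0.222 25.8
0.48 False [6.4 1.2 8.1] 0.217 26.1
0.6 False [ 2.6  2.3 13.8] 0.222 26.4
0.72 False [-3.7  2.5 19.3] 0.221 26.8
0.84 False [-9.   2.  22.2] 0.221 27.1
0.96 False [-3.9  0.8 15.8] 0.219 27.4
```

Run:
```python
from lev import *; from look import look
def rep(t,h):
    s=get_state(); pv=pose(0,-1)[0]; Rg=R.from_rotvec(s['eef_rot']).as_matrix()
    bar=s['position']-.015*Rg[:,2]; g=grip0(); piv=g-.12*(np.cos(np.radians(10))*np.array([0,0,1])-np.sin(np.radians(10))*Rz[:,0]); d=Rz.T@(bar-piv)
    print(round(t,3),h,np.round(Rz.T@np.array(s['contact_force']),1),'lever est',round(np.arctan2(-d[0],d[2])-np.radians(10),3),round(s['finger_gap'],3),round(s['clock'],1))
for t in(1.0,1.03,1.06,1.085,1.11):
    a,r=pose(t,-1,.5); h=move_l(a,velocity=.05,rot=r,until_force=18); rep(t,h)
    if h: break
sleep(1.0); rep(t,h); look('stop')
```

```text
1.0 False [-7.3  0.7 18.9] lever est 0.941 0.221 27.6
1.03 False [-8.4  0.6 18.4] lever est 0.975 0.221 27.9
1.06 False [-8.1  0.7 18.5] lever est 1.009 0.223 28.1
1.085 False [-8.6  1.  17. ] lever est 1.037 0.223 28.4
1.11 False [-11.2   0.4  19.6] lever est 1.063 0.219 28.6
1.11 False [-12.2   0.8  20.5] lever est 1.062 0.22 29.6
```

View pics/stop.png

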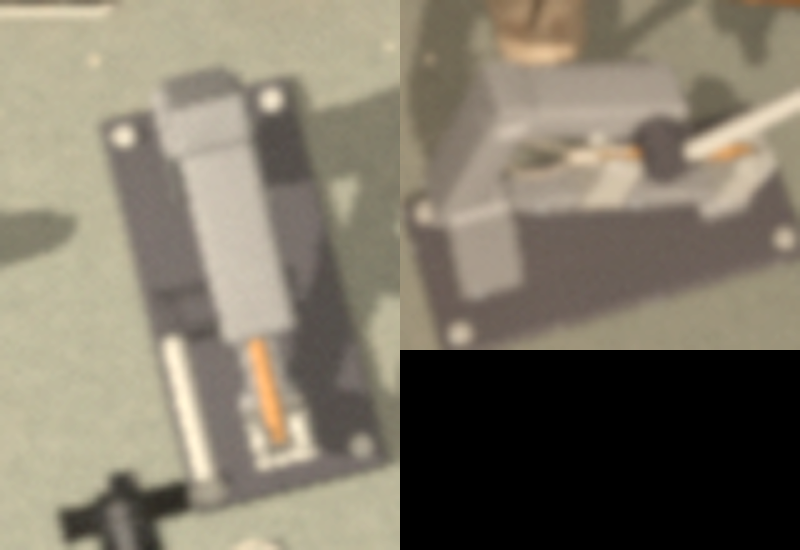

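Run:
```python
from lev import *
def rep(t,h):
    s=get_state(); Rg=R.from_rotvec(s['eef_rot']).as_matrix()
    bar=s['position']-.015*Rg[:,2]; g=grip0(); piv=g-.12*(np.cos(np.radians(10))*np.array([0,0,1])-np.sin(np.radians(10))*Rz[:,0]); d=Rz.T@(bar-piv)
    F=Rz.T@np.array(s['contact_force']); print(round(t,3),h,F.round(1),np.linalg.norm(F).round(1),'lever est',round(np.arctan2(-d[0],d[2])-np.radians(10),3),round(s['finger_gap'],3),round(s['clock'],1))
for t in(1.135,1.16,1.185):
    try: a,r=pose(t,-1,.5); h=move_l(a,velocity=.04,rot=r,until_force=25)
    except MotionError as e: print(e); break
    rep(t,h)
    if h or np.linalg.norm(get_state()['contact_force'])>45: break
sleep(1.0); rep(t,h)
```

```text
1.135 False [-18.9   1.2  29.9] 35.3 lever est 1.079 0.221 30.0
1.16 False [-19.8   1.8  32.7] 38.3 lever est 1.085 0.222 30.2
1.185 False [-18.3   2.5  38.5] 42.7 lever est 1.09 0.223 30.5
1.185 False [-18.5   3.1  38.6] 42.9 lever est 1.09 0.22 31.5
```

Run:
```python
from lev import *; from look import look
for t in list(np.arange(1.0,.1,-.12))+[.02]:
    a,r=pose(t,-1,.5); move_l(a,velocity=.08,rot=r)
s=get_state(); print(np.round(Rz.T@np.array(s['contact_force']),1),s['clock'])
let_go(); sleep(.5)
a,r=pose(0,-1,ext=-.10); move_l(a,velocity=.1); sleep(.3)
s=get_state(); print(np.round(s['contact_force'],1),s['clock'])
movep(s['position']+np.array([-.15,.0,.05]),r)
look('home')
for c in('side','top'): 
    f=grab_frame(c); print(c,proj(f,grip0()).round(1),[(round(d['score'],2),np.round(d['centre'],1).tolist()) for d in tip_of(c,'lever_grip')][:2])
```

```text
[ 1.5 -2.8  3.3] 34.475
[-0.2  0.   0.6] 37.2333
side [[308.2 205.4]] [(0.71, [307.0, 203.8])]
top [[290.7 182.3]] [(0.58, [293.4, 184.0])]
```

View pics/home.png

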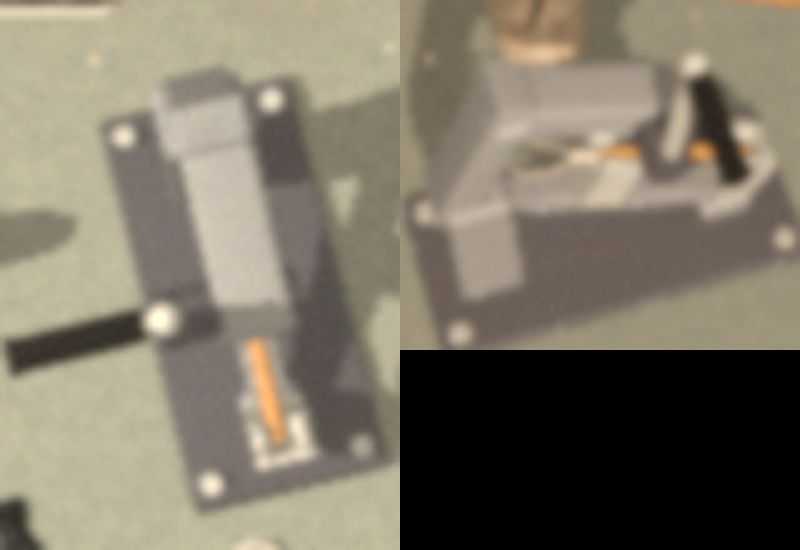

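The picture is identical to the one before pressing: the lever is home, with its grip at about (80,341) in the top crop. The tool lies in the channel with its butt at (279,442), and the arm is clear.

```bash
python3 -c "
from cell import *
print(sign_off())"
```

```text
the job is handed in; nothing more can be done
None
```

The job is handed in: the tool lies in the channel, its butt about 4–6 mm up-slope of the front stop by camera estimate (within the 10 mm tolerance). The lever was held at its stop for over a second and is back home, and no bystander was touched as far as I could see; no verdict came back.

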